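Seat the ejector plate of a vegetable cutter

ROBOT

A 6-joint arm with a two-finger parallel gripper is mounted at the origin on the work surface. World frame = base frame: x ahead of the robot, y to its left, z up, the work surface at z = 0. Lengths are in m, angles in rad, forces in N, time in s.
With the tool pointing down it reaches from about 0.3 to 0.875 m from the base axis. Payload 6.4 kg.
Tool frame: the origin (TCP) lies at the very end of the fingers, on their centre line; the grasp point (between the pads) lies 19 mm behind it (ctrl.tcp_to_grasp is the distance from the TCP to the grasp point, in m); z points along the fingers, y is the direction in which the jaws open and shut (so a half turn about z gives the same grasp; the last joint's range is limited). The gripper opens to 85 mm and grips with 20 to 120 N. Pads are 22 mm wide; open, the fingers measure 114 mm over their backs; the gripper's body (76 mm by 85 mm) begins 54 mm behind the grasp point. The pads swing forward as they close: fully open they stand 13 mm farther back than shut.
Start: joints at [-1.338, 0.181, 1.607, -0, 1.354, -0.206], TCP at [0.244, -0.521, 0.192] pointing down, gripper open.
Joint ranges: [-2.99, 2.99], [-0.89, 2.07], [0.3, 2.58], [-1.14, 4.28], [0, 2.63], [-3.12, 3.12]. Speed limits (rad/s): [2.57, 2.57, 3.01, 3.14, 3.14, 3.14].

INTERFACE

Orientations are given as a unit quaternion [w, x, y, z].
In Python, from bench import ctrl gives the robot as it stands. The module is installed in compiled form; this text tells all that it offers.
- The arm moves only by the tool drive_tool, never from a script. Its argument "deltas" is a list of rows, each an object with "slide": the shift along the tool's x, y, z as a fraction of full scale, a list of three; "delta_rot": the turn, a rotation vector about the tool's x, y, z as a fraction of full scale, a list of three; "hand": the opening, from 0 (shut) to 1 (fully open). In form: [{"slide": [tx, ty, tz], "delta_rot": [wx, wy, wz], "hand": hand}, ...]. A call has exactly 5 rows; each row shifts and turns the commanded pose from where the row before left it, along the tool's axes as they then stand; what a row does not reach is not made up. Full scale, the value 1, is 50 mm for a shift and 180 degrees for a turn. A row lasts 1/8 s, in which the tool goes at most 62.5 mm and 10.7 degrees, less where a joint would pass 70% of its speed; a pose out of reach is approached as far as the arm can. A call with a number of a shift or a turn outside -1 to 1 is refused whole. A call with a gripper value outside its range is refused whole. The fingers move at their own pace and stop on an object; the grip force is fixed at half the most. Time passes only in rows, so rows that do not move let the fingers close, or fill a call up. It gives the time, the measured TCP pose, the force and the opening at its end, in the units of the state.
- ctrl.get_obs(): the state, without advancing time (a new reading comes with each control period).
- ctrl.camera(name): name is "side" or "top"; returns a dict with "frame" (384x512x3 uint8, red, green, blue), "mtx" (3x3 intrinsics, pixels), "R" (3x3) and "t" (3): a world point X has camera coordinates R X + t. Camera axes: x right, y down, z forward; pixel columns grow to the right and rows downward; lengths in m; the calibration is good to about 2 mm. A picture is of the moment at which its call begins. There is no depth.
- ctrl.hand_in(): hands the job in, once; it reports no verdict.
The state is a dict: "time_s": time; "q": joint angles; "dq": joint speeds; "joint_efforts": joint torques, N m; "eef_pos": TCP position; "eef_rot": TCP orientation; "wrist_force": force on the tool from outside, world axes, zero at the start; "torque": the same for the moment, N m; "opening": opening from 0.0 (shut) to 1.0 (fully open).
Only numpy, scipy, OpenCV 4.12 (cv2) and the standard library are available. Lean on these libraries where they do the work, as an engineer would, in place of code of your own. Each camera call takes 0.05 s, during which the arm holds its last target.

TASK

The white ejector plate of the vegetable cutter has been dropped on the drive shaft but rides high on the cross pin. Without picking it up, turn it by pushing a vane with a fingertip until its hub drops over the pin, then press the hub down with the fingertips, past the spring catch, until it sits fully home on the boss. Leave the slicing disc, the pusher and the sauce bottle where they are.

Things in the scene. Friction and masses are not known exactly. Their poses are not given: they have to be found in the camera images.
- cutter: Bench vegetable cutter, cast aluminium, fixed, feed head off: block 290 x 250 mm with a round open chamber on top. Origin at bench level under the shaft's axis; x points out of the outlet. Chamber floor 192 mm up; its wall (inner radius 100, outer 109 mm) rises to 246 mm, open for 34 degrees either side of +x. Hinge lugs at -x, 105 to 140 mm from the axis, also 246 mm high.
- shaft: Upright steel drive shaft, 18 mm thick, in the middle of the chamber; the motor brake holds it still. Origin on its axis, on top of the boss (radius 26 mm, 200 mm above the bench) on which the hub must finally sit. A flat cross pin (40 mm long, 8 wide, its top 18 mm above the origin) lies along this body's x axis, hidden under the plate.
- shaft_top (a point): Top of the tang, the highest point of the shaft, 70 mm above the shaft's origin. The tang (16 x 7 mm, 12 mm high) is parallel to the cross pin and shows its direction from above.
- catch (a point): The spring catch: two sprung balls in the shaft, on its axis 6 mm above its origin, sticking out along its +y and -y. When the slots come within about 4 degrees of the pin (every half turn) the plate falls 9 mm by itself on to the balls and can turn no further; a push of roughly 6 to 10 N down on the hub snaps it past them, 9 mm lower on to the boss, where it stays.
- plate: Loose white plastic ejector plate, 184 mm across, about 0.18 kg. Origin at the centre of the hub's underside, z up the bore. Web: flat disc 10 to 15 mm above the origin. The hub has two key slots, 11 mm wide, out to 22 mm from the axis along +x and -x, open right through. At the start it rides on the pin, 18 mm above the boss, and turns either way with next to no force.
- hub_top (a point): Centre of the hub's flat top, 36 mm above the plate's origin. The top is a ring 60 mm across about the 20 mm bore; the shaft stands up through it (16 mm above the hub at the start, 34 mm when the plate is home).
- vane_a (a point): Top edge, half way along, of the vane on the plate's +x side. Both vanes are 6 mm thick, stand on the web in line with the slots from 31 to 85 mm from the axis, and their tops are 33 mm above the plate's origin.
- vane_b (a point): The same point on the vane on the plate's -x side.
- slicing_disc: Cast slicing disc with a raised rim, two steel blades and a black hub, 185 mm across and 24 mm high, flat on the bench. Origin at the centre of its underside. Leave alone.
- pusher: White plastic pusher of the feed tube, standing on the bench: 68 mm across at most, 172 mm high. Origin at the centre of its underside. Leave alone.
- squeeze_bottle: Sauce squeeze bottle with a white nozzle, standing on the bench: 60 mm across, 185 mm high. Origin at the centre of its underside. Leave alone.
There are look-alikes about, which are no part of the job. Of the things like the plate, leave any that is pink; of the rest the larger one is meant.

How it is judged:
On the way:
1. the plate has been turned until it dropped over the cross pin (z of plate in the frame of shaft below 0.0135 m and angle between the x axis of plate and the x axis of shaft, either way round below 0.15 rad), for 0.1 s.
At the end, for the whole second after the job is handed in: The plate's hub sits on the boss (within 2.5 mm), centred on the shaft, level, its slots over the cross pin (within 0.15 rad), and is at rest (z of plate in the frame of shaft below 0.0025 m and horizontal distance between plate and shaft below 0.003 m and angle between the x axis of plate and the x axis of shaft, either way round below 0.15 rad and angle between plate's own z axis and vertical below 0.04 rad and linear speed of plate below 0.01 m/s and angular speed of plate below 0.1 rad/s); the robot touches nothing.
It fails at once if the plate is lifted more than 7 mm above where it rode at the start (z of plate in the frame of shaft above 0.025 m).
It fails at once if the slicing disc, the pusher or the bottle is moved by more than 15 mm (distance of any of slicing_disc, pusher, squeeze_bottle from where it was at the start of the episode above 0.015 m).
It also fails if it takes over 58 s, if anything falls off the work surface, if the arm or the gripper's body presses on something with over 40 N, if the wrist force passes 120 N, or if a joint passes its speed limit or range.

## Working session

There is one attempt and no reset: what is moved stays moved. The work goes in short steps, Python scripts to look and compute and a tool call to move; the robot and the scene stay as the last step left them, time stands still between calls to the robot, and variables do not carry over. Pictures are saved under pics/ and viewed, and the job is handed in when it is done.

Besides the shell and the picture viewer there is one more tool, called after "Emit:" as name([rows], argument=value, ...), one row to a line, values as JSON. drive_tool: Moves the arm, as the interface text tells. Its arguments: {"type":"object","properties":{"deltas":{"type":"array","items":{"type":"object","properties":{"slide":{"type":"array","items":{"type":"number"}},"delta_rot":{"type":"array","items":{"type":"number"}},"hand":{"type":"number"}}}}},"required":["deltas"]}

```bash
mkdir -p pics; cat > h.py <<'E'
import numpy as np,cv2
from bench import ctrl
def snap(n,tag):
    c=ctrl.camera(n); cv2.imwrite(f'pics/{tag}.png',c['frame'][:,:,::-1]); np.savez(f'{tag}.npz',**{k:np.array(v) for k,v in c.items()}); return c
def proj(c,X):
    p=c['R']@np.array(X)+np.ravel(c['t']); q=c['mtx']@p; return q[:2]/q[2]
def ray(c,uv,z):
    d=c['R'].T@np.linalg.inv(c['mtx'])@np.array([uv[0],uv[1],1.]); o=-c['R'].T@np.ravel(c['t'])
    return o+d*(z-o[2])/d[2]
E
python3 - <<'E'
from h import *
for n in('top','side'):
    c=snap(n,n+'0'); print(n,-c['R'].T@np.ravel(c['t']))
o=ctrl.get_obs();print(o)
E
```

```text
top [0.41542334 0.00526468 1.70097868]
side [0.16476159 0.81230586 0.89120459]
{'time_s': 0.1, 'q': array([-1.33830307e+00,  1.81441430e-01,  1.60795058e+00,  1.50445267e-05,
        1.35380827e+00, -2.06319178e-01]), 'dq': array([ 3.62531903e-04, -5.22081387e-04, -1.33504166e-03, -9.75099505e-05,
        1.86048206e-03,  4.39776624e-04]), 'joint_efforts': array([ 6.54222877e-04, -4.45875657e+01, -3.52236450e+01, -3.42286176e-04,
        4.17447765e-03, -7.74759286e-06]), 'eef_pos': array([ 0.24417159, -0.51994176,  0.19096797]), 'eef_rot': array([-8.03840191e-04,  9.76026897e-01,  2.17648457e-01, -3.17529525e-06]), 'wrist_force': array([-0.34817564, -0.10073546, -0.06100366]), 'torque': array([-0.03106396,  0.00527563, -0.06792079]), 'opening': 1.0029780103277537}
```

View pics/top0.png

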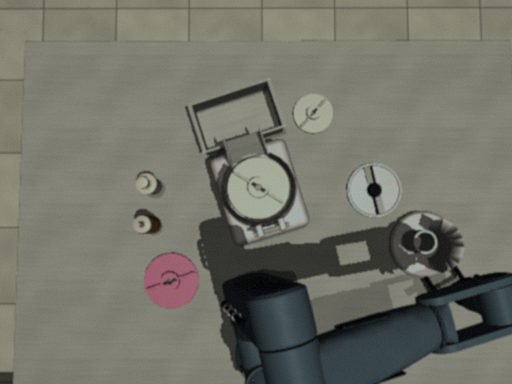

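View pics/side0.png

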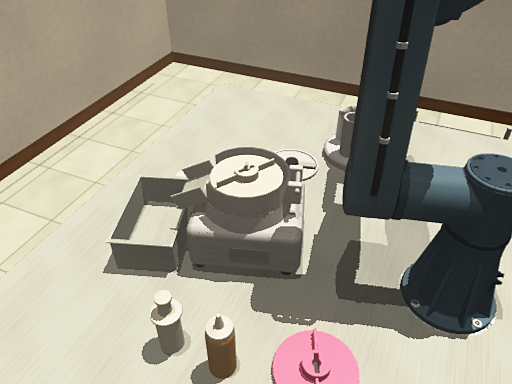

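The top view shows the cutter's plate near (258,188). The pink plate is at (171,280), a small white one at (313,113) and the disc at (374,190). I'll enlarge the plate next.

```bash
python3 - <<'E'
from h import *
a=cv2.imread('pics/top0.png')[135:250,200:320]; cv2.imwrite('pics/tz.png',cv2.resize(a,None,fx=5,fy=5,interpolation=cv2.INTER_CUBIC))
a=cv2.imread('pics/side0.png')[140:215,195:305]; cv2.imwrite('pics/sz.png',cv2.resize(a,None,fx=7,fy=7,interpolation=cv2.INTER_CUBIC))
c=np.load('top0.npz')
for uv in((258,188),(258,138)): print(ray(c,uv,.25))
E
```

```text
[0.53095828 0.02903008 0.25      ]
[0.67835991 0.02878638 0.25      ]
```

View pics/tz.png

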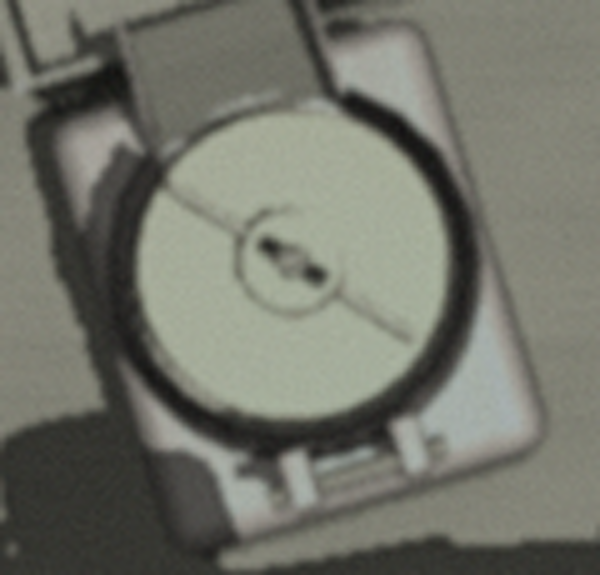

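View pics/sz.png

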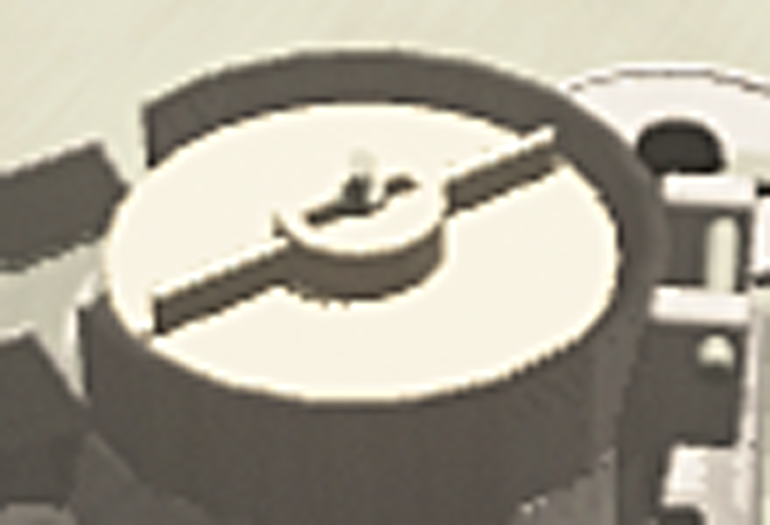

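```bash
python3 - <<'E'
from h import *
for n,(r0,r1,c0,c1) in dict(top=(172,204,242,274),side=(155,185,225,267)).items():
    c=ctrl.camera(n);f=[c['frame'].astype(float)]+[ctrl.camera(n)['frame'].astype(float) for _ in range(7)]
    a=np.mean(f,0); np.save(n+'avg.npy',a)
    z=cv2.resize(a[r0:r1,c0:c1,::-1].astype(np.float32),None,fx=18,fy=18,interpolation=cv2.INTER_CUBIC)
    z=np.clip((z-z.min())/(z.max()-z.min())*255,0,255)
    cv2.imwrite(f'pics/{n}zz.png',z)
E
```

```text
[ WARN:0@19.427] global loadsave.cpp:1063 imwrite_ Unsupported depth image for selected encoder is fallbacked to CV_8U.
```

View pics/topzz.png

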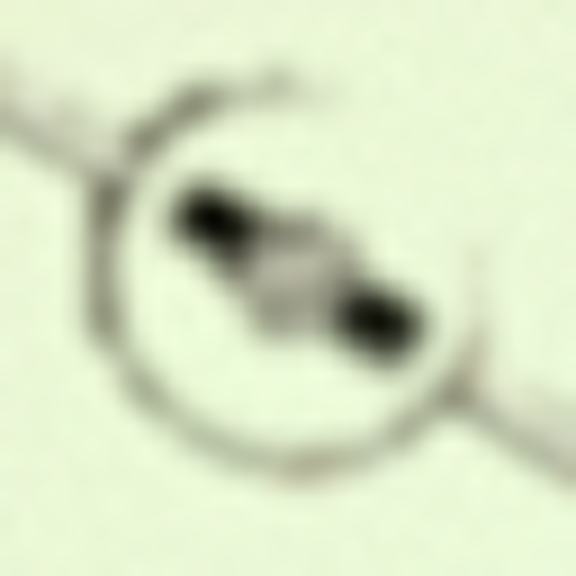

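View pics/sidezz.png

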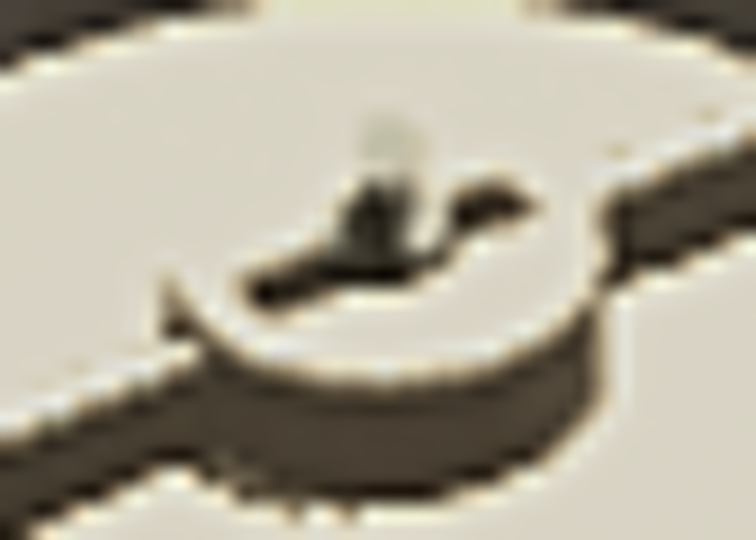

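The enlarged top view shows the slots and vanes running from upper left to lower right. The tang is a faint patch from lower left to upper right, and the side view shows it almost end-on, which agrees. Next I'll measure the centre and both angles.

```bash
cat >> h.py <<'E'
def platefit(a,c,z,uv0=(258,187)):
    g=a.astype(float).mean(2); m=(g>125).astype(np.uint8)
    mm=np.zeros_like(m); cv2.circle(mm,(int(uv0[0]),int(uv0[1])),36,1,-1); m=m*mm
    return m
E
python3 - <<'E'
from h import *
c=np.load('top0.npz'); a=np.load('topavg.npy').astype(np.uint8)
# polar rim: radial brightness drop
g=a.mean(2).astype(np.float32)
P=[]
for t in np.radians(np.arange(0,360,4)):
    r=np.arange(24,40,.25); x=(258.5+r*np.cos(t)).astype(np.float32);y=(187.3+r*np.sin(t)).astype(np.float32)
    v=cv2.remap(g,x[None],y[None],cv2.INTER_LINEAR)[0]
    d=np.diff(v); i=d.argmin()
    if d[i]<-4: P.append((x[i],y[i]))
W=np.array([ray(c,p,.233)[:2] for p in P]);ctr=W.mean(0);K=np.ones(len(W),bool)
for _ in range(6):
    s=np.linalg.lstsq(np.c_[2*W[K],np.ones(K.sum())],(W[K]**2).sum(1),rcond=None)[0]
    rr=np.hypot(*(W-s[:2]).T); R=np.sqrt(s[2]+s[0]**2+s[1]**2); K=abs(rr-R)<.003
print('web circle',s[:2],R,K.sum())
# slot dark blobs
m=(g<np.percentile(g[172:204,242:274],3)+15)
sub=np.zeros_like(m);sub[178:196,248:270]=m[178:196,248:270]
n,l,st,ce=cv2.connectedComponentsWithStats(sub.astype(np.uint8))
for i in range(1,n): print(st[i],ce[i],ray(c,ce[i],.24))
# tang: gray values
np.set_printoptions(linewidth=200)
print(a[180:196,248:270].mean(2).astype(int))
cs=np.load('side0.npz')
for z in (.254,.270): print(proj(c,[*s[:2],z]),proj(cs,[*s[:2],z]))
for uv in ((165,185),(410,340)): print(ray(c,(uv[0]/5+200-.4,uv[1]/5+135-.4),.251))
E
```

```text
web circle [0.53417131 0.02863993] 0.09126896301970806 75
[249 178   4   3   4] [250.5  178.75] [0.55910436 0.05120281 0.24      ]
[248 182   1   2   2] [248.  182.5] [0.54805499 0.0585557  0.24      ]
[251 182   8   6  26] [254.38461538 184.23076923] [0.54289441 0.03979756 0.24      ]
[259 187   7   5  21] [261.9047619  189.14285714] [0.52835535 0.01773615 0.24      ]
[257 188   1   2   2] [257.  188.5] [0.5302905  0.03213236 0.24      ]
[267 193   1   2   2] [267.  193.5] [0.51549131 0.00281734 0.24      ]
[[137 118 123 146 160 161 163 164 163 163 163 162 163 162 164 163 163 162 163 162 162 162]
 [127 129 144 153 149 145 152 160 161 164 163 163 163 162 162 162 163 163 163 163 163 162]
 [106 132 150 144 116 102 118 137 153 160 162 161 163 163 163 163 163 162 163 162 163 162]
 [107 143 150 124  77  53  65  94 120 140 145 147 156 161 162 163 163 162 163 162 162 162]
 [119 151 151 118  71  45  43  61  91 108 115 123 142 152 159 163 162 164 162 162 162 162]
 [132 158 157 137 108  82  63  72  99 109 113 120 128 136 154 164 163 162 162 160 159 160]
 [135 159 162 158 145 120  92  93 116 12
[... 355 characters left out ...]
54 137 129 133 130 111  79  60  55  72 115 150 152 144 155]
 [134 144 157 164 164 163 162 162 156 154 154 155 142 119  97  85 102 134 152 142 138 153]
 [145 134 146 159 163 163 164 165 163 163 163 164 161 151 136 125 135 148 145 130 137 154]
 [150 130 130 149 160 163 164 163 164 164 164 165 164 162 159 154 152 145 127 117 133 151]
 [158 143 132 138 150 159 162 162 164 164 163 164 164 164 163 157 145 133 121 117 127 141]
 [163 159 148 142 140 145 154 158 162 162 163 163 161 161 157 144 130 131 143 143 136 133]]
[258.10960017 186.78933919] [245.46247007 169.33074903]
[258.01898853 186.33467209] [245.36774822 164.04950304]
[0.57916367 0.10314798 0.251     ]
[ 0.48809677 -0.03953038  0.251     ]
```

Emit:
drive_tool([
  {"slide": [0,0,-0.7],"delta_rot": [0,0,0],"hand": 0},
  {"slide": [0,0,-0.7],"delta_rot": [0,0,0],"hand": 0},
  {"slide": [0,0,-0.7],"delta_rot": [0,0,0],"hand": 0},
  {"slide": [0,0,-0.7],"delta_rot": [0,0,0],"hand": 0},
  {"slide": [0,0,-0.7],"delta_rot": [0,0,0],"hand": 0},
])

```text
time_s: 1.52
eef_pos: [0.2443, -0.5204, 0.368]
eef_rot: [0.0, 0.976, 0.218, 0.0]
wrist_force: [-1.4, -0.5, -0.5]
opening: -0.001
```

```bash
cat >> h.py <<'E'
from scipy.spatial.transform import Rotation as Ro
C=np.array([.534,.0286])
def totool(target):
    o=ctrl.get_obs(); q=np.array(o['eef_rot']); R=Ro.from_quat(q[[1,2,3,0]]).as_matrix()
    d=R.T@(np.array(target)-o['eef_pos']); print('t',o['time_s'],'pos',o['eef_pos'].round(4),'F',o['wrist_force'].round(2),'op',round(o['opening'],2),'xang',np.degrees(np.arctan2(R[1,0],R[0,0])).round(1)); print('tool delta /50mm',(d/.05).round(3)); return d
E
python3 -c "
from h import *
totool([.479,.005,.36])"
```

```text
t 1.525 pos [ 0.2443 -0.5204  0.368 ] F [-1.37 -0.52 -0.46] op -0.0 xang 25.1
tool delta /50mm [ 8.714 -7.519  0.159]
```

Emit:
drive_tool([
  {"slide": [0.6,-0.5,0],"delta_rot": [0,0,0],"hand": 0},
  {"slide": [0.8,-0.7,0],"delta_rot": [0,0,0],"hand": 0},
  {"slide": [0.8,-0.7,0],"delta_rot": [0,0,0],"hand": 0},
  {"slide": [0.8,-0.7,0],"delta_rot": [0,0,0],"hand": 0},
  {"slide": [0.8,-0.7,0],"delta_rot": [0,0,0],"hand": 0},
])

```text
time_s: 2.15
eef_pos: [0.3466, -0.2889, 0.367]
eef_rot: [0.0, 0.976, 0.217, 0.0]
wrist_force: [0.1, -0.6, 0.1]
opening: 0.004
```

Emit:
drive_tool([
  {"slide": [0.8,-0.7,0],"delta_rot": [0,0,0],"hand": 0},
  {"slide": [0.8,-0.7,0],"delta_rot": [0,0,0],"hand": 0},
  {"slide": [0.8,-0.7,0],"delta_rot": [0,0,0],"hand": 0},
  {"slide": [0.8,-0.7,0],"delta_rot": [0,0,0],"hand": 0},
  {"slide": [0.8,-0.7,0],"delta_rot": [0,0,0],"hand": 0},
])

```text
time_s: 2.78
eef_pos: [0.4534, -0.0454, 0.3671]
eef_rot: [0.0, 0.976, 0.218, 0.0]
wrist_force: [1.4, -0.9, 0.1]
opening: -0.003
```

```bash
python3 -c "
from h import *
totool([.479,.005,.30])"
```

```text
t 2.775 pos [ 0.4534 -0.0454  0.3671] F [ 1.42 -0.86  0.12] op -0.0 xang 25.1
tool delta /50mm [ 0.891 -0.695  1.342]
```

Emit:
drive_tool([
  {"slide": [0.5,-0.4,0.3],"delta_rot": [0,0,0],"hand": 0},
  {"slide": [0.4,-0.3,0.4],"delta_rot": [0,0,0],"hand": 0},
  {"slide": [0,0,0.4],"delta_rot": [0,0,0],"hand": 0},
  {"slide": [0,0,0.3],"delta_rot": [0,0,0],"hand": 0},
  {"slide": [0,0,0],"delta_rot": [0,0,0],"hand": 0},
])

```text
time_s: 3.4
eef_pos: [0.478, 0.0037, 0.2957]
eef_rot: [-0.001, 0.976, 0.217, -0.001]
wrist_force: [-0.2, 0.2, 0.1]
opening: 0.002
```

```bash
python3 - <<'E'
from h import *
totool([.479,.005,.241])
for n in('top','side'): snap(n,n+'1')
a=cv2.imread('pics/top1.png')[135:250,200:320]; b=cv2.imread('pics/side1.png')[100:215,185:305]
cv2.imwrite('pics/z1.png',cv2.resize(np.hstack([a,b]),None,fx=3.3,fy=3.3,interpolation=cv2.INTER_CUBIC))
E
```

```text
t 3.4 pos [0.478  0.0037 0.2957] F [-0.25  0.23  0.07] op 0.0 xang 25.1
tool delta /50mm [ 0.03  -0.014  1.094]
```

View pics/z1.png

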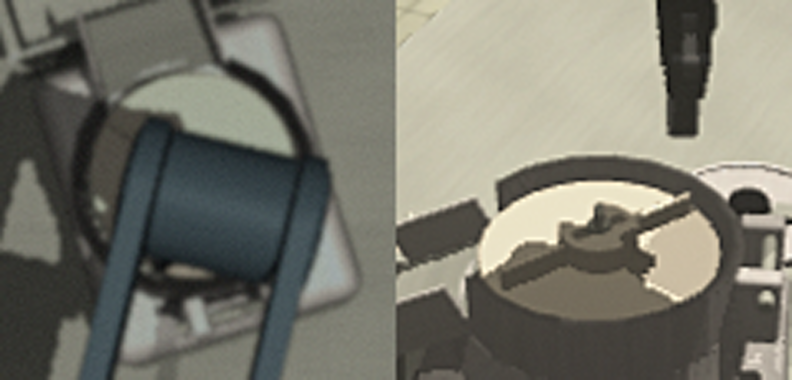

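Side view: the shut fingers hang free above the chamber at about (683,130) in the enlargement. The vane is still where it was. Lowering beside the near vane.

Emit:
drive_tool([
  {"slide": [0,0,0.3],"delta_rot": [0,0,0],"hand": 0},
  {"slide": [0,0,0.4],"delta_rot": [0,0,0],"hand": 0},
  {"slide": [0,0,0.3],"delta_rot": [0,0,0],"hand": 0},
  {"slide": [0,0,0.08],"delta_rot": [0,0,0],"hand": 0},
  {"slide": [0,0,0],"delta_rot": [0,0,0],"hand": 0},
])

```text
time_s: 4.12
eef_pos: [0.4788, 0.0037, 0.2428]
eef_rot: [-0.0, 0.976, 0.218, -0.0]
wrist_force: [-0.0, -1.1, 0.3]
opening: -0.001
```

```bash
python3 - <<'E'
from h import *
totool([.479,.005,.241])
snap('side','side2');b=cv2.imread('pics/side2.png')[100:215,185:305]
cv2.imwrite('pics/z2.png',cv2.resize(b,None,fx=5,fy=5,interpolation=cv2.INTER_CUBIC))
# arc plan in tool axes (fraction) with constant orientation
th0=-155;o=ctrl.get_obs();q=np.array(o['eef_rot']);R=Ro.from_quat(q[[1,2,3,0]]).as_matrix()
p0=np.array([*(C+.06*np.array([np.cos(np.radians(-157)),np.sin(np.radians(-157))])),0])
for th in range(-151,-60,6):
    p=np.array([*(C+.06*np.array([np.cos(np.radians(th)),np.sin(np.radians(th))])),0]); print(th,(R.T@(p-p0)/.05)[:2].round(3)); p0=p
E
```

```text
t 4.125 pos [0.4788 0.0037 0.2428] F [-0.05 -1.12  0.32] op -0.0 xang 25.1
tool delta /50mm [ 0.014 -0.022  0.036]
-151 [0.002 0.126]
-145 [0.015 0.125]
-139 [0.028 0.122]
-133 [0.041 0.119]
-127 [0.053 0.114]
-121 [0.064 0.108]
-115 [0.075 0.1  ]
-109 [0.085 0.092]
-103 [0.095 0.083]
-97 [0.103 0.072]
-91 [0.11  0.061]
-85 [0.116 0.049]
-79 [0.12  0.037]
-73 [0.123 0.024]
-67 [0.125 0.011]
-61 [ 0.126 -0.002]
```

View pics/z2.png

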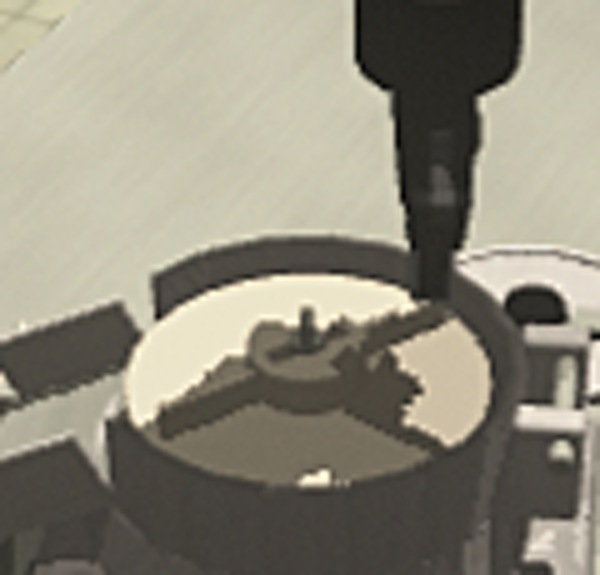

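```bash
python3 - <<'E'
from h import *
c=np.load('side2.npz')
def z(u): return ((u-np.array([185,100]))*5).round()
print('tip',z(proj(c,[.4788,.0037,.2428])))
for r in(-.085,-.031,.031,.085):
  for a in (57,):
    d=np.array([np.cos(np.radians(a)),np.sin(np.radians(a))])*r
    print(r,z(proj(c,[*(C+d),.251])))
print('ctr',z(proj(c,[*C,.27])))
print(ray(c,np.array([433,298])/5+[185,100],.243))
print(ctrl.get_obs()['eef_pos'])
E
```

```text
tip [425. 364.]
-0.085 [443. 297.]
-0.031 [355. 331.]
0.031 [249. 372.]
0.085 [152. 410.]
ctr [302. 320.]
[ 0.49632024 -0.05049366  0.243     ]
[0.47911627 0.00365    0.24327076]
```

```bash
python3 - <<'E'
from h import *
c=np.load('side1.npz')
print('pred',proj(c,[.478,.0037,.2957])); 
print('seen',np.array([683,135])/3.3+[185-120,100])
b=snap('side','side3')['frame'][:,:,::-1][60:200,230:330]
cv2.imwrite('pics/z3.png',cv2.resize(np.clip(b*1.6,0,255).astype(np.uint8),None,fx=4.2,fy=4.2,interpolation=cv2.INTER_CUBIC)[:600])
snap('top','top3')
E
```

```text
pred [270.75097717 155.27349449]
seen [271.96969697 140.90909091]
```

View pics/z3.png

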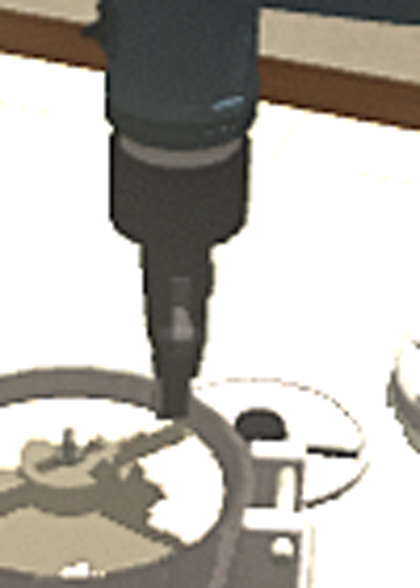

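View pics/top3.png

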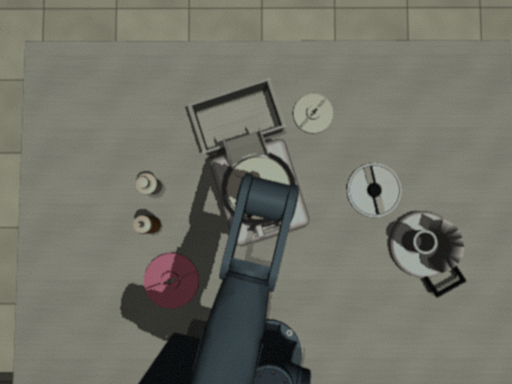

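```bash
python3 - <<'E'
from h import *
a=cv2.imread('pics/side1.png')[95:170,245:300]
z=cv2.resize(a,None,fx=8,fy=8,interpolation=cv2.INTER_NEAREST)
b=cv2.imread('pics/side3.png')[95:170,245:300]
z2=cv2.resize(b,None,fx=8,fy=8,interpolation=cv2.INTER_NEAREST)
out=np.hstack([z,z2])[:, :]
out=cv2.resize(out,(790,540),interpolation=cv2.INTER_AREA)
cv2.imwrite('pics/z4.png',out)
c=np.load('side1.npz')
# wrist axis projections at heights above tcp
for dz in (0,.02,.04,.073,.1,.15,.2): print(dz,proj(c,[.478,.0037,.2957+dz]).round(1))
o=ctrl.get_obs();print(o['q'])
E
```

```text
0 [270.8 155.3]
0.02 [270.9 148.3]
0.04 [271.1 141.2]
0.073 [271.5 129. ]
0.1 [271.7 118.7]
0.15 [272.3  98.6]
0.2 [272.8  77.1]
[-2.40765127e-01 -8.21765218e-02  1.77635284e+00  1.62020617e-05
  1.44603807e+00  8.91229178e-01]
```

View pics/z4.png

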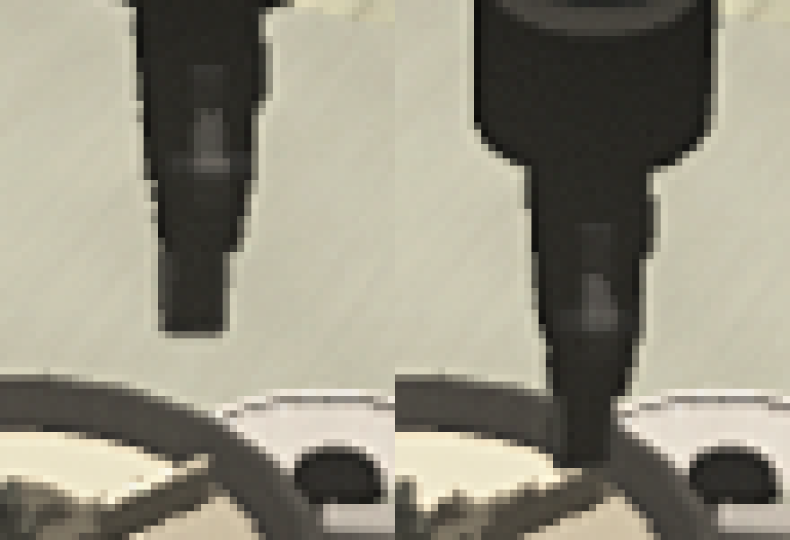

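View pics/side1.png

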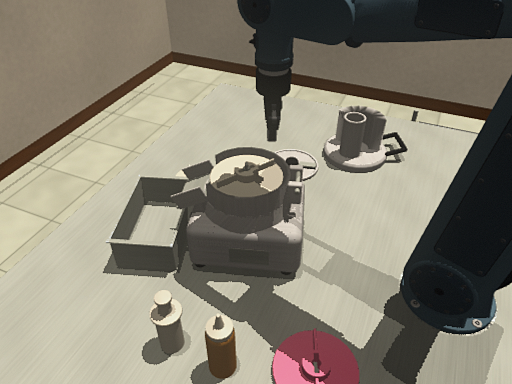

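```bash
python3 - <<'E'
from h import *
c=np.load('side1.npz'); t=np.load('top3.npz')
print('base side',proj(c,[0,0,0]),'top',proj(t,[0,0,0]))
for z in (.24,.32,.4,.5): print(z,'top',proj(t,[.479,.004,z]).round(1))
print(c['mtx'])
# where feed head etc: cutter corner, pusher check between views
print('bottle top: side (220,318) z.185',ray(c,(218,318),.185),' top (139,222)',ray(t,(139,222),.185))
print('pink ctr side(316,368)',ray(c,(316,366),.03),' top (171,279)',ray(t,(171,279),.03))
E
```

```text
base side [445.77340994 295.70725404] top [268.20886769 352.68497944]
0.24 top [266.6 205.9]
0.32 top [266.7 204.7]
0.4 top [266.7 203.3]
0.5 top [266.7 201.2]
[[435.39202468   0.         256.2084956 ]
 [  0.         435.39202468 190.74095633]
 [  0.           0.           1.        ]]
bottle top: side (220,318) z.185 [0.42435193 0.39509694 0.185     ]  top (139,222) [0.4337741  0.39109109 0.185     ]
pink ctr side(316,368) [0.23890129 0.3256826  0.03      ]  top (171,279) [0.24690523 0.32135137 0.03      ]
```

The base, wrist and other objects all project correctly. The visible finger end still appears about 13 px (35–40 mm) above the projected TCP, so the pads may not be drawn. A gentle sideways push will settle it: if the TCP is right, the vane will turn.

Emit:
drive_tool([
  {"slide": [0.02,0.1,0.04],"delta_rot": [0,0,0],"hand": 0},
  {"slide": [0.02,0.12,0],"delta_rot": [0,0,0],"hand": 0},
  {"slide": [0.02,0.1,0],"delta_rot": [0,0,0],"hand": 0},
  {"slide": [0.03,0.08,0],"delta_rot": [0,0,0],"hand": 0},
  {"slide": [0,0,0],"delta_rot": [0,0,0],"hand": 0},
])

```text
time_s: 4.9
eef_pos: [0.4915, -0.0127, 0.2407]
eef_rot: [-0.0, 0.976, 0.217, -0.0]
wrist_force: [-0.2, 0.7, -0.8]
opening: -0.001
```

```bash
cat >> h.py <<'E'
def side(tag,r=(100,215),cc=(185,305),f=5):
    snap('side',tag);b=cv2.imread(f'pics/{tag}.png')[r[0]:r[1],cc[0]:cc[1]]
    cv2.imwrite(f'pics/{tag}z.png',cv2.resize(b,None,fx=f,fy=f,interpolation=cv2.INTER_CUBIC))
E
python3 - <<'E'
from h import *
side('s5'); totool([0.534,.0286,.24]); p=ctrl.get_obs()['eef_pos'][:2]-C; print(np.hypot(*p),np.degrees(np.arctan2(p[1],p[0])))
E
```

```text
t 4.95 pos [ 0.4914 -0.0125  0.2407] F [-0.74  0.3  -0.21] op -0.0 xang 25.1
tool delta /50mm [ 1.121 -0.383  0.014]
0.05925130720482898 -136.01279536236376
```

View pics/s5z.png

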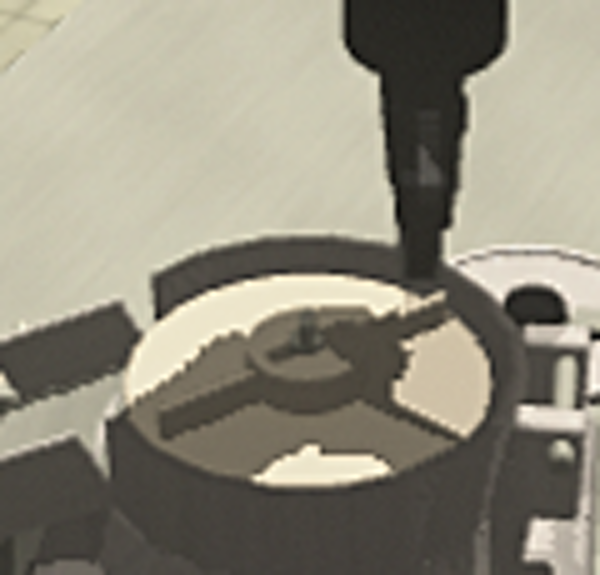

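Emit:
drive_tool([
  {"slide": [0.05,0.11,0],"delta_rot": [0,0,0],"hand": 0},
  {"slide": [0.05,0.11,0],"delta_rot": [0,0,0],"hand": 0},
  {"slide": [0.06,0.1,0],"delta_rot": [0,0,0],"hand": 0},
  {"slide": [0,0,0],"delta_rot": [0,0,0],"hand": 0},
  {"slide": [0,0,0],"delta_rot": [0,0,0],"hand": 0},
])

```text
time_s: 5.58
eef_pos: [0.5053, -0.0235, 0.2407]
eef_rot: [-0.0, 0.976, 0.218, -0.0]
wrist_force: [0.2, 0.6, -0.6]
opening: -0.003
```

```bash
python3 - <<'E'
from h import *
side('s6'); totool([0.534,.0286,.24]); p=ctrl.get_obs()['eef_pos'][:2]-C; print(np.hypot(*p),np.degrees(np.arctan2(p[1],p[0])))
E
```

```text
t 5.625 pos [ 0.5053 -0.0234  0.2407] F [-0.81  0.07  0.3 ] op -0.0 xang 25.1
tool delta /50mm [ 0.962 -0.698  0.014]
0.05943636805892022 -118.86974966804028
```

View pics/s6z.png

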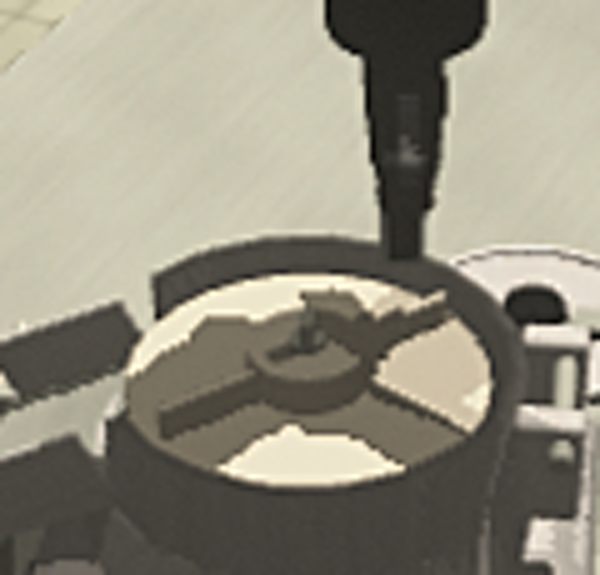

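The vane has not moved although the nominal TCP has passed it, so the real tip is not where it was assumed. I'll triangulate the constant offset from the four views.

```bash
python3 - <<'E'
from h import *
from scipy.optimize import least_squares
T=[('side1',(.478,.0037,.2957)),('side3',(.4791,.0037,.2430)),('s5',(.4914,-.0125,.2407)),('s6',(.5053,-.0234,.2407))]
cs=[];px=[]
for n,p in T:
    f=np.load(n+'.npz');cs.append(f);g=f['frame'].astype(int).mean(2)
    u0=proj(f,p); m=(g<52).astype(np.uint8)
    col=int(u0[0]); 
    x0=col-14
    comp=cv2.connectedComponents(m)[1]; lab=comp[110,col]; ys,xs=np.where((comp==lab)&(np.abs(np.arange(512)-col)[None]<14)); ys_m=ys.max()
    sel=ys>=ys_m-4
    px.append((xs[sel].mean()+.0,ys_m+.5)); print(n,u0.round(1),px[-1])
def res(o): return np.ravel([proj(c,np.array(p)+o)-q for c,(n,p),q in zip(cs,T,px)])
s=least_squares(res,[0,0,.03]);print(s.x,s.fun.round(2)); print('z only',least_squares(lambda z:res([0,0,z[0]]),[.03]).x, np.sqrt(np.mean(least_squares(lambda z:res([0,0,z[0]]),[.03]).fun**2)))
J=s.jac;print(np.sqrt(np.diag(np.linalg.inv(J.T@J))))
E
```

```text
side1 [270.8 155.3] (np.float64(271.69444444444446), np.float64(140.5))
side3 [269.9 172.7] (np.float64(270.75757575757575), np.float64(159.5))
s5 [267.8 168.7] (np.float64(268.5), np.float64(155.5))
s6 [264.3 165.1] (np.float64(265.5), np.float64(151.5))
[-0.00888108  0.01850467  0.05489281] [ 0.15  0.05  0.13 -0.17  0.15 -0.12 -0.44  0.25]
z only [0.04109727] 0.502953481822368
[0.02068091 0.05260796 0.03811934]
```

```bash
python3 - <<'E'
from h import *
print(ctrl.tcp_to_grasp, [a for a in dir(ctrl) if a[0]!='_'])
totool([*(C+.06*np.array([np.cos(np.radians(-157)),np.sin(np.radians(-157))])),.245])
E
```

```text
0.0187 ['MotionError', 'camera', 'get_obs', 'hand_in', 'tcp_to_grasp']
t 5.625 pos [ 0.5053 -0.0234  0.2407] F [-0.81  0.07  0.3 ] op -0.0 xang 25.1
tool delta /50mm [-0.237 -0.743 -0.085]
```

Emit:
drive_tool([
  {"slide": [-0.12,-0.35,-0.1],"delta_rot": [0,0,0],"hand": 0},
  {"slide": [-0.12,-0.39,0],"delta_rot": [0,0,0],"hand": 0},
  {"slide": [0,0,0.2],"delta_rot": [0,0,0],"hand": 0},
  {"slide": [0,0,0.1],"delta_rot": [0,0,0],"hand": 0},
  {"slide": [0,0,0],"delta_rot": [0,0,0],"hand": 0},
])

```text
time_s: 6.25
eef_pos: [0.4784, 0.0049, 0.23]
eef_rot: [-0.0, 0.976, 0.218, -0.001]
wrist_force: [0.2, 0.6, 1.1]
opening: -0.002
```

Emit:
drive_tool([
  {"slide": [0,0,0.08],"delta_rot": [0,0,0],"hand": 0},
  {"slide": [0,0,0.08],"delta_rot": [0,0,0],"hand": 0},
  {"slide": [0,0,0.08],"delta_rot": [0,0,0],"hand": 0},
  {"slide": [0,0,0],"delta_rot": [0,0,0],"hand": 0},
  {"slide": [0,0,0],"delta_rot": [0,0,0],"hand": 0},
])

```text
time_s: 6.88
eef_pos: [0.4789, 0.0048, 0.2189]
eef_rot: [0.0, 0.976, 0.218, 0.0]
wrist_force: [0.3, -1.2, 0.3]
opening: 0.001
```

```bash
python3 - <<'E'
from h import *
side('s7'); totool([0.479,.0052,.22])
E
```

```text
t 6.925 pos [0.4789 0.0048 0.219 ] F [ 0.56  0.28 -0.35] op -0.0 xang 25.1
tool delta /50mm [ 0.005 -0.006 -0.021]
```

View pics/s7z.png

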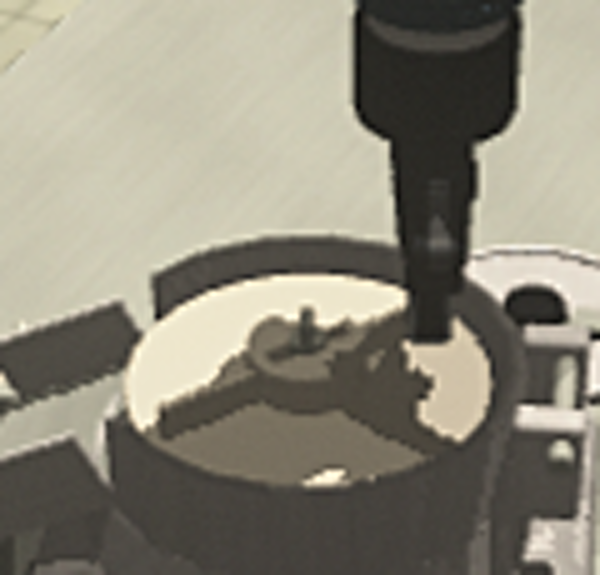

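The nominal TCP is now 14 mm below the web with no contact, and the tip appears in mid-air at about (432,340) in the enlargement. The real tip is therefore roughly 40–50 mm above the reported TCP. I'll go on down slowly, watching the force.

Emit:
drive_tool([
  {"slide": [0,0,0.08],"delta_rot": [0,0,0],"hand": 0},
  {"slide": [0,0,0.08],"delta_rot": [0,0,0],"hand": 0},
  {"slide": [0,0,0.08],"delta_rot": [0,0,0],"hand": 0},
  {"slide": [0,0,0.08],"delta_rot": [0,0,0],"hand": 0},
  {"slide": [0,0,0],"delta_rot": [0,0,0],"hand": 0},
])

```text
time_s: 7.55
eef_pos: [0.4785, 0.0049, 0.2023]
eef_rot: [-0.0, 0.976, 0.218, -0.0]
wrist_force: [0.5, 0.8, -0.1]
opening: 0.002
```

```bash
python3 - <<'E'
from h import *
side('s8'); totool([0.479,.0052,.2])
E
```

```text
t 7.6 pos [0.4787 0.0049 0.2026] F [ 0.32 -0.21  0.3 ] op 0.0 xang 25.1
tool delta /50mm [ 0.008 -0.003  0.053]
```

View pics/s8z.png

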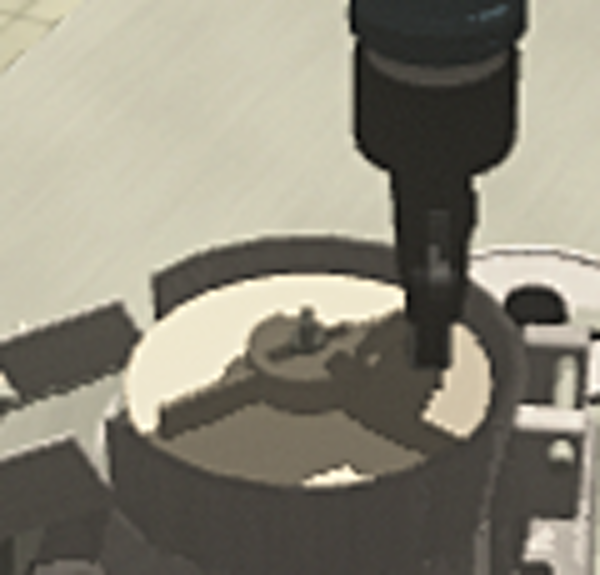

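Emit:
drive_tool([
  {"slide": [0,0,0.06],"delta_rot": [0,0,0],"hand": 0},
  {"slide": [0,0,0.06],"delta_rot": [0,0,0],"hand": 0},
  {"slide": [0,0,0.04],"delta_rot": [0,0,0],"hand": 0},
  {"slide": [0,0,0],"delta_rot": [0,0,0],"hand": 0},
  {"slide": [0,0,0],"delta_rot": [0,0,0],"hand": 0},
])

```text
time_s: 8.22
eef_pos: [0.4789, 0.0048, 0.1948]
eef_rot: [0.0, 0.976, 0.218, 0.0]
wrist_force: [0.2, 0.8, -0.0]
opening: 0.0
```

```bash
python3 - <<'E'
from h import *
side('s9'); totool([0.479,.0052,.19])
E
```

```text
t 8.275 pos [0.4789 0.0049 0.1949] F [ 0.46  0.56 -0.43] op 0.0 xang 25.1
tool delta /50mm [ 0.005 -0.005  0.098]
```

View pics/s9z.png

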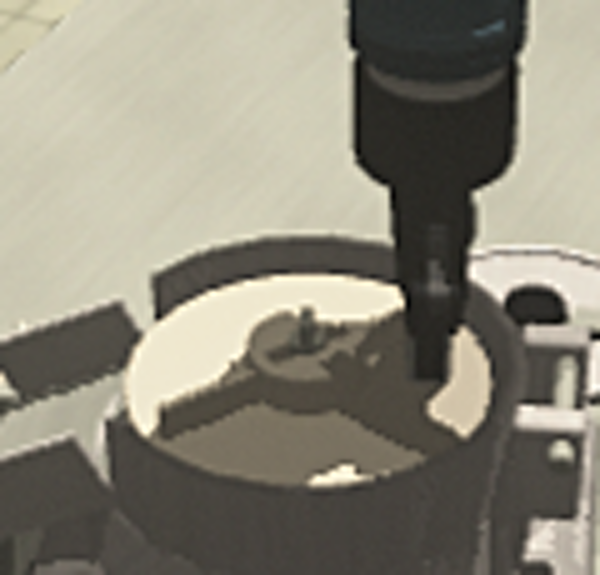

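The tip is now at about (432,380), an estimated z of 0.241, just below the vane top. Pushing along the arc.

Emit:
drive_tool([
  {"slide": [0,0.12,0.03],"delta_rot": [0,0,0],"hand": 0},
  {"slide": [0.02,0.12,0],"delta_rot": [0,0,0],"hand": 0},
  {"slide": [0.03,0.1,0],"delta_rot": [0,0,0],"hand": 0},
  {"slide": [0.04,0.1,0],"delta_rot": [0,0,0],"hand": 0},
  {"slide": [0.05,0.1,0],"delta_rot": [0,0,0],"hand": 0},
])

```text
time_s: 8.9
eef_pos: [0.4969, -0.0169, 0.1933]
eef_rot: [-0.0, 0.976, 0.218, -0.0]
wrist_force: [-0.6, 0.1, -0.2]
opening: -0.001
```

```bash
python3 - <<'E'
from h import *
side('s10'); totool([0.534,.0286,.24]); p=ctrl.get_obs()['eef_pos'][:2]-C; print(np.hypot(*p),np.degrees(np.arctan2(p[1],p[0])))
E
```

```text
t 8.95 pos [ 0.4974 -0.0173  0.1933] F [-0.4  -0.76 -0.17] op 0.0 xang 25.1
tool delta /50mm [ 1.053 -0.52  -0.933]
0.05871807765146131 -128.54792833589772
```

View pics/s10z.png

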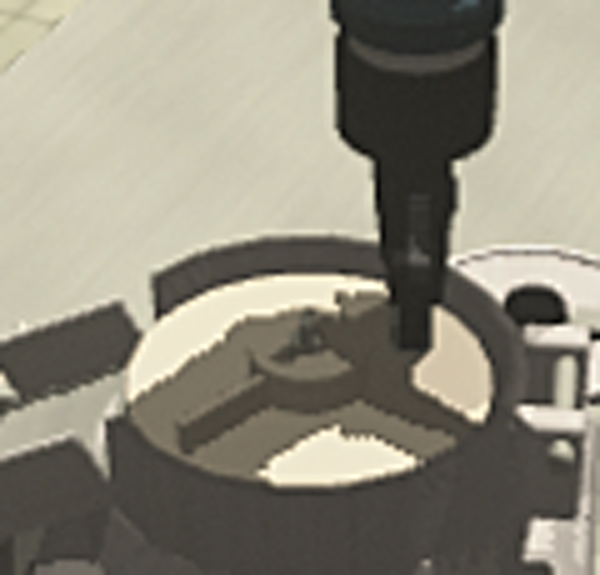

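The vane now turns: its near end moved from about (157,415) to (180,435). Continuing along the arc.

Emit:
drive_tool([
  {"slide": [0.06,0.11,0],"delta_rot": [0,0,0],"hand": 0},
  {"slide": [0.07,0.1,0],"delta_rot": [0,0,0],"hand": 0},
  {"slide": [0.08,0.1,0],"delta_rot": [0,0,0],"hand": 0},
  {"slide": [0.09,0.09,0],"delta_rot": [0,0,0],"hand": 0},
  {"slide": [0.06,0.05,0],"delta_rot": [0,0,0],"hand": 0},
])

```text
time_s: 9.57
eef_pos: [0.5229, -0.0295, 0.1933]
eef_rot: [0.0, 0.976, 0.218, 0.0]
wrist_force: [-0.2, -0.3, 0.8]
opening: -0.001
```

```bash
python3 - <<'E'
from h import *
side('s11'); totool([0.534,.0286,.24]); p=ctrl.get_obs()['eef_pos'][:2]-C; print(np.hypot(*p),np.degrees(np.arctan2(p[1],p[0])))
E
```

```text
t 9.625 pos [ 0.5232 -0.0296  0.1932] F [ 0.06 -0.34 -0.26] op 0.0 xang 25.1
tool delta /50mm [ 0.691 -0.961 -0.935]
0.05917714372463894 -100.56161418423271
```

View pics/s11z.png

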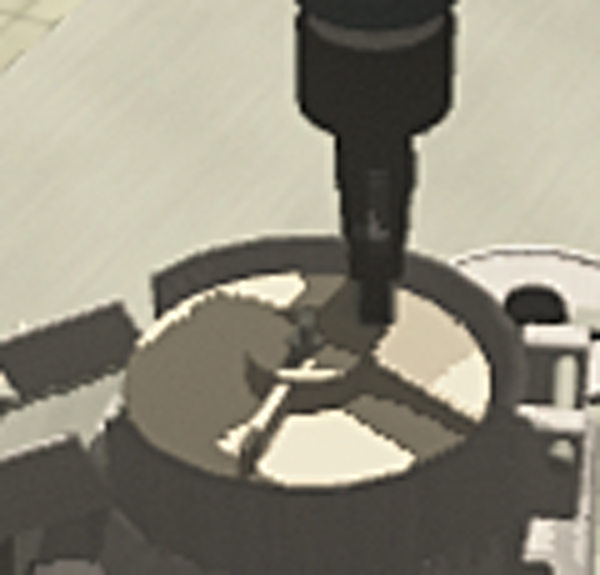

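The vane is at about 96°, with its near end at about (235,455). Slower from here.

Emit:
drive_tool([
  {"slide": [0.05,0.035,0],"delta_rot": [0,0,0],"hand": 0},
  {"slide": [0.05,0.035,0],"delta_rot": [0,0,0],"hand": 0},
  {"slide": [0.05,0.03,0],"delta_rot": [0,0,0],"hand": 0},
  {"slide": [0.05,0.03,0],"delta_rot": [0,0,0],"hand": 0},
  {"slide": [0,0,0],"delta_rot": [0,0,0],"hand": 0},
])

```text
time_s: 10.25
eef_pos: [0.5345, -0.031, 0.1933]
eef_rot: [0.0, 0.976, 0.218, 0.0]
wrist_force: [0.2, -0.4, 0.1]
opening: -0.002
```

```bash
python3 - <<'E'
from h import *
side('s12'); totool([0.534,.0286,.24]); p=ctrl.get_obs()['eef_pos'][:2]-C; print(np.hypot(*p),np.degrees(np.arctan2(p[1],p[0])))
E
```

```text
t 10.3 pos [ 0.5344 -0.031   0.1933] F [-0.13 -0.38 -0.67] op -0.0 xang 25.1
tool delta /50mm [ 0.5   -1.081 -0.935]
0.05956498233839008 -89.65493038876703
```

View pics/s12z.png

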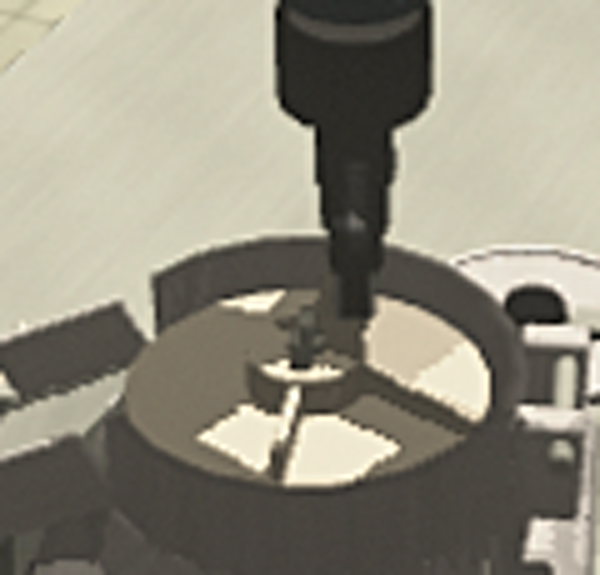

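The plate has dropped: the far edge of the web went from row about 272 to 290 in the enlargement, and more shaft shows. I'll back off, lift clear and look.

Emit:
drive_tool([
  {"slide": [-0.08,-0.05,0],"delta_rot": [0,0,0],"hand": 0},
  {"slide": [0,0,-0.4],"delta_rot": [0,0,0],"hand": 0},
  {"slide": [0,0,-0.5],"delta_rot": [0,0,0],"hand": 0},
  {"slide": [0,0,-0.5],"delta_rot": [0,0,0],"hand": 0.3},
  {"slide": [0,0,-0.4],"delta_rot": [0,0,0],"hand": 0.3},
])

```text
time_s: 10.92
eef_pos: [0.5294, -0.0304, 0.2845]
eef_rot: [0.0, 0.976, 0.218, 0.0]
wrist_force: [-0.1, 0.2, -0.5]
opening: 0.297
```

```bash
python3 - <<'E'
from h import *
side('s13'); totool([0.534,.0286,.28])
cs=np.load('s13.npz')
z=lambda u:((u-np.array([185,100]))*5).round()
for zz in (.245,.254,.27): print(zz,z(proj(cs,[*C,zz])))
for a in range(100,131,5):
    d=.085*np.array([np.cos(np.radians(a)),np.sin(np.radians(a))]); print(a,z(proj(cs,[*(C+d),.242])),z(proj(cs,[*(C-d),.242])))
E
```

```text
t 10.975 pos [ 0.5307 -0.0307  0.2874] F [ 0.26 -0.58  2.49] op 0.3 xang 25.1
tool delta /50mm [ 0.563 -1.046  0.146]
0.245 [303. 361.]
0.254 [303. 347.]
0.27 [302. 320.]
100 [257. 472.] [344. 272.]
105 [273. 474.] [330. 270.]
110 [288. 475.] [316. 270.]
115 [304. 476.] [302. 269.]
120 [320. 475.] [288. 270.]
125 [336. 473.] [274. 271.]
130 [351. 471.] [260. 273.]
```

View pics/s13z.png

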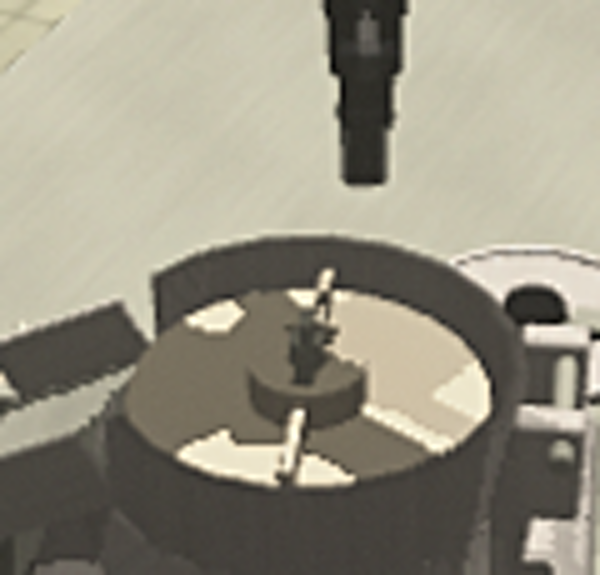

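The plate lies 9 mm lower with its vane at about 108°, and the tang stands well clear of the hub. I'll move over the shaft with the fingers part open.

Emit:
drive_tool([
  {"slide": [0.14,-0.25,0],"delta_rot": [0,0,0],"hand": 0.35},
  {"slide": [0.14,-0.3,0],"delta_rot": [0,0,0],"hand": 0.35},
  {"slide": [0.14,-0.3,0],"delta_rot": [0,0,0],"hand": 0.35},
  {"slide": [0.12,-0.2,0],"delta_rot": [0,0,0],"hand": 0.35},
  {"slide": [0,0,0],"delta_rot": [0,0,0],"hand": 0.35},
])

```text
time_s: 11.6
eef_pos: [0.5317, 0.0298, 0.283]
eef_rot: [-0.0, 0.976, 0.219, -0.0]
wrist_force: [-0.8, -0.1, 0.9]
opening: 0.348
```

```bash
python3 - <<'E'
from h import *
side('s14'); totool([0.534,.0286,.26])
E
```

```text
t 11.65 pos [0.5317 0.0291 0.2831] F [0.03 0.35 0.16] op 0.34 xang 25.2
tool delta /50mm [0.037 0.029 0.461]
```

View pics/s14z.png

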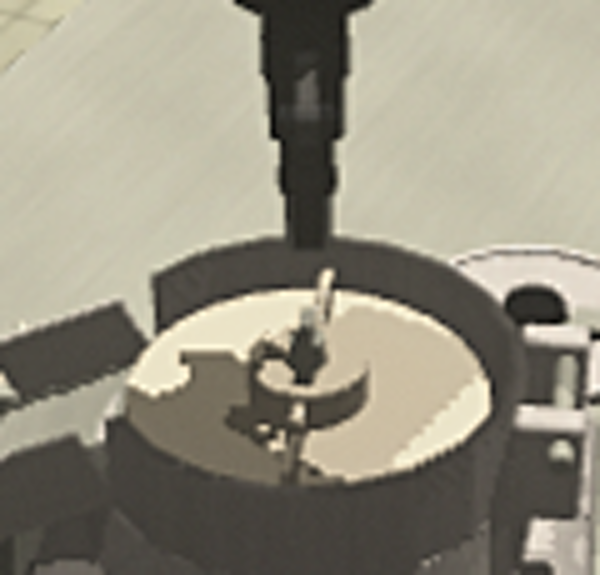

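The fingers hang at column ~308 with the tang at ~305, but the jaw axis points at the camera. I'll turn the tool 90° so that the gap straddling the shaft shows in this view.

Emit:
drive_tool([
  {"slide": [0.04,0.03,0],"delta_rot": [0,0,0.05],"hand": 0.35},
  {"slide": [0,0,0],"delta_rot": [0,0,0.05],"hand": 0.35},
  {"slide": [0,0,0],"delta_rot": [0,0,0.05],"hand": 0.35},
  {"slide": [0,0,0],"delta_rot": [0,0,0.05],"hand": 0.35},
  {"slide": [0,0,0],"delta_rot": [0,0,0.05],"hand": 0.35},
])

```text
time_s: 12.28
eef_pos: [0.5342, 0.0274, 0.2833]
eef_rot: [0.0, 0.985, -0.175, -0.0]
wrist_force: [-0.1, -0.3, -0.1]
opening: 0.349
```

Emit:
drive_tool([
  {"slide": [0,0,0],"delta_rot": [0,0,0.05],"hand": 0.35},
  {"slide": [0,0,0],"delta_rot": [0,0,0.05],"hand": 0.35},
  {"slide": [0,0,0],"delta_rot": [0,0,0.05],"hand": 0.35},
  {"slide": [0,0,0],"delta_rot": [0,0,0.05],"hand": 0.35},
  {"slide": [0,0,0],"delta_rot": [0,0,0.05],"hand": 0.35},
])

```text
time_s: 12.9
eef_pos: [0.5342, 0.0274, 0.2832]
eef_rot: [0.0, 0.842, -0.539, 0.0]
wrist_force: [-0.0, -0.0, 0.3]
opening: 0.352
```

```bash
python3 - <<'E'
from h import *
side('s15'); totool([0.534,.0286,.26])
E
```

```text
t 12.95 pos [0.5342 0.0275 0.2832] F [ 0.48  0.03 -0.29] op 0.35 xang -65.5
tool delta /50mm [-0.023 -0.005  0.465]
```

View pics/s15z.png

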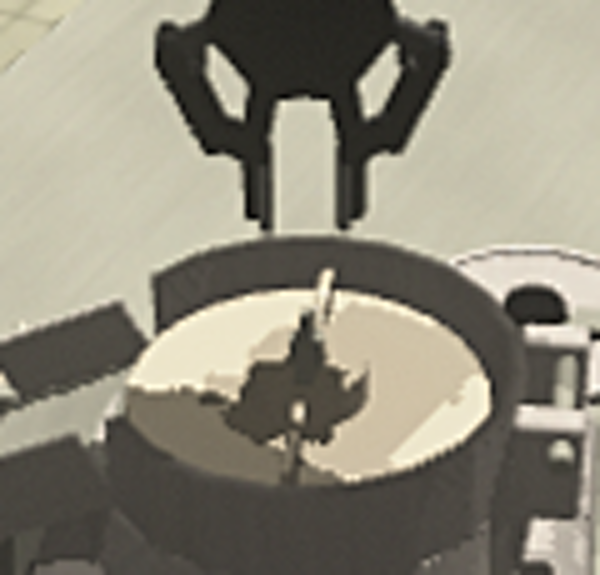

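The open fingers straddle the shaft: gap at columns 270–337, centre ~304, tang at ~305. I'll narrow the opening slightly and descend to just above the shaft.

Emit:
drive_tool([
  {"slide": [0,0,0.3],"delta_rot": [0,0,0],"hand": 0.3},
  {"slide": [0,0,0.4],"delta_rot": [0,0,0],"hand": 0.3},
  {"slide": [0,0,0.3],"delta_rot": [0,0,0],"hand": 0.3},
  {"slide": [0,0,0.1],"delta_rot": [0,0,0],"hand": 0.3},
  {"slide": [0,0,0],"delta_rot": [0,0,0],"hand": 0.3},
])

```text
time_s: 13.58
eef_pos: [0.5341, 0.0281, 0.228]
eef_rot: [0.0, 0.844, -0.536, -0.0]
wrist_force: [-0.2, 0.6, -0.5]
opening: 0.305
```

```bash
python3 - <<'E'
from h import *
side('s16'); totool([0.534,.0286,.2])
E
```

```text
t 13.625 pos [0.5345 0.028  0.2286] F [ 0.37 -0.67 -0.34] op 0.3 xang -64.8
tool delta /50mm [-0.014  0.004  0.573]
```

View pics/s16z.png

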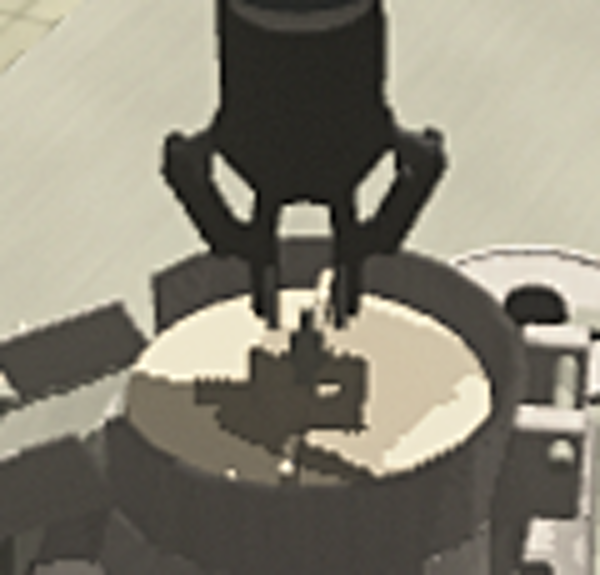

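The fingertips are at row ~325, on either side of the tang and clear of it. I'll descend in small steps, watching the force.

Emit:
drive_tool([
  {"slide": [0,0,0.1],"delta_rot": [0,0,0],"hand": 0.3},
  {"slide": [0,0,0.1],"delta_rot": [0,0,0],"hand": 0.3},
  {"slide": [0,0,0.1],"delta_rot": [0,0,0],"hand": 0.3},
  {"slide": [0,0,0.1],"delta_rot": [0,0,0],"hand": 0.3},
  {"slide": [0,0,0],"delta_rot": [0,0,0],"hand": 0.3},
])

```text
time_s: 14.25
eef_pos: [0.5338, 0.0281, 0.2077]
eef_rot: [0.0, 0.844, -0.536, -0.001]
wrist_force: [-0.3, 0.7, -0.5]
opening: 0.297
```

Emit:
drive_tool([
  {"slide": [0,0,0.06],"delta_rot": [0,0,0],"hand": 0.3},
  {"slide": [0,0,0.06],"delta_rot": [0,0,0],"hand": 0.3},
  {"slide": [0,0,0],"delta_rot": [0,0,0],"hand": 0.3},
  {"slide": [0,0,0],"delta_rot": [0,0,0],"hand": 0.3},
  {"slide": [0,0,0],"delta_rot": [0,0,0],"hand": 0.3},
])

```text
time_s: 14.88
eef_pos: [0.5345, 0.028, 0.2026]
eef_rot: [-0.0, 0.844, -0.536, 0.0]
wrist_force: [0.2, 0.6, 2.7]
opening: 0.303
```

```bash
python3 - <<'E'
from h import *
side('s17'); totool([0.534,.0286,.2])
E
```

```text
t 14.925 pos [0.5344 0.028  0.2025] F [ 0.86 -0.01  3.01] op 0.3 xang -64.9
tool delta /50mm [-0.014  0.002  0.049]
```

View pics/s17z.png

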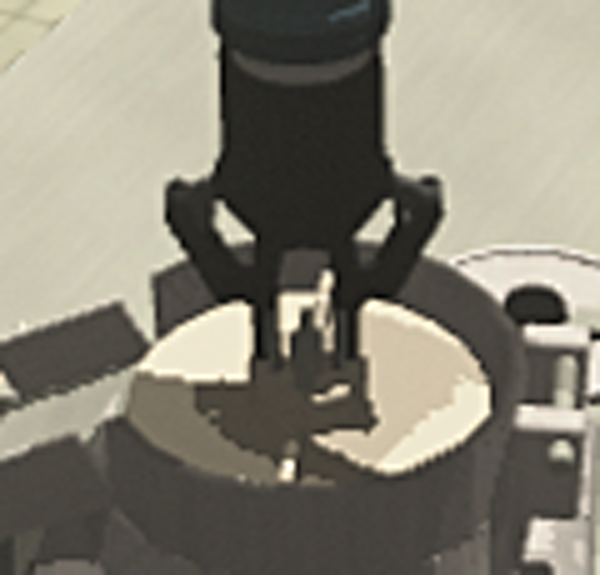

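The first upward force (3 N) shows the fingertips are on the hub at a reported TCP z of 0.2025. Now pressing.

Emit:
drive_tool([
  {"slide": [0,0,0.03],"delta_rot": [0,0,0],"hand": 0.3},
  {"slide": [0,0,0.03],"delta_rot": [0,0,0],"hand": 0.3},
  {"slide": [0,0,0],"delta_rot": [0,0,0],"hand": 0.3},
  {"slide": [0,0,0],"delta_rot": [0,0,0],"hand": 0.3},
  {"slide": [0,0,0],"delta_rot": [0,0,0],"hand": 0.3},
])

```text
time_s: 15.55
eef_pos: [0.5339, 0.0282, 0.199]
eef_rot: [0.0, 0.844, -0.536, -0.0]
wrist_force: [-0.1, 0.5, -0.3]
opening: 0.3
```

Emit:
drive_tool([
  {"slide": [0,0,0.04],"delta_rot": [0,0,0],"hand": 0.3},
  {"slide": [0,0,0.04],"delta_rot": [0,0,0],"hand": 0.3},
  {"slide": [0,0,0.04],"delta_rot": [0,0,0],"hand": 0.3},
  {"slide": [0,0,0],"delta_rot": [0,0,0],"hand": 0.3},
  {"slide": [0,0,0],"delta_rot": [0,0,0],"hand": 0.3},
])

```text
time_s: 16.18
eef_pos: [0.5346, 0.0279, 0.1963]
eef_rot: [-0.0, 0.844, -0.536, 0.001]
wrist_force: [-8.4, 0.2, 17.9]
opening: 0.296
```

```bash
python3 - <<'E'
from h import *
side('s18'); totool([0.534,.0286,.2])
E
```

```text
t 16.225 pos [0.5345 0.0279 0.1963] F [-7.96  0.28 18.51] op 0.3 xang -64.8
tool delta /50mm [-0.017  0.004 -0.073]
```

View pics/s18z.png

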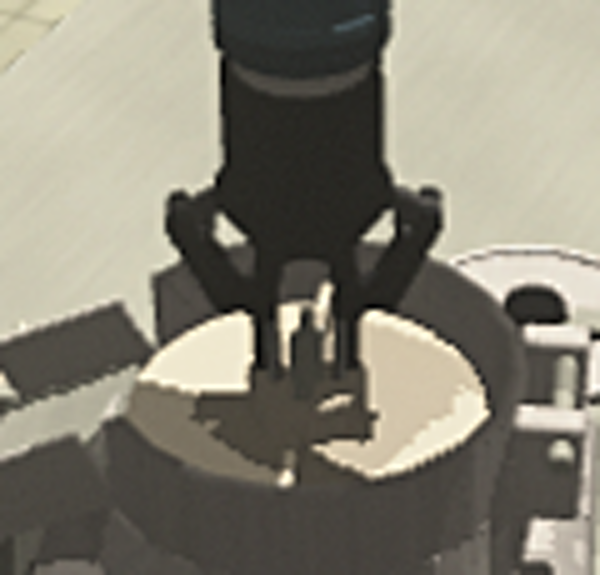

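Firm stop: 18 N at z 0.196. The web's far edge dropped to row ~308, another ~9 mm. The sideways 8 N makes me want a look before pressing more, so I'll lift off.

Emit:
drive_tool([
  {"slide": [0,0,-0.1],"delta_rot": [0,0,0],"hand": 0.3},
  {"slide": [0,0,-0.3],"delta_rot": [0,0,0],"hand": 0.3},
  {"slide": [0,0,-0.5],"delta_rot": [0,0,0],"hand": 0.3},
  {"slide": [0,0,-0.6],"delta_rot": [0,0,0],"hand": 0.3},
  {"slide": [0,0,-0.6],"delta_rot": [0,0,0],"hand": 0.3},
])

```text
time_s: 16.85
eef_pos: [0.5341, 0.0281, 0.2996]
eef_rot: [-0.0, 0.844, -0.536, -0.0]
wrist_force: [1.2, -0.0, 0.8]
opening: 0.299
```

Emit:
drive_tool([
  {"slide": [0,0.6,-0.5],"delta_rot": [0,0,0],"hand": 0.3},
  {"slide": [0,0.8,-0.3],"delta_rot": [0,0,0],"hand": 0.3},
  {"slide": [0,0.8,0],"delta_rot": [0,0,0],"hand": 0.3},
  {"slide": [0,0.8,0],"delta_rot": [0,0,0],"hand": 0.3},
  {"slide": [0,0.5,0],"delta_rot": [0,0,0],"hand": 0.3},
])

```text
time_s: 17.48
eef_pos: [0.3745, -0.0467, 0.339]
eef_rot: [0.0, 0.844, -0.536, 0.001]
wrist_force: [0.2, -0.4, 0.7]
opening: 0.305
```

```bash
python3 - <<'E'
from h import *
side('s19',(140,215),(195,305),7); snap('top','t19'); totool([0.534,.0286,.2])
a=cv2.imread('pics/t19.png')[135:250,200:320]; cv2.imwrite('pics/t19z.png',cv2.resize(a,None,fx=5,fy=5,interpolation=cv2.INTER_CUBIC))
E
```

```text
t 17.575 pos [ 0.3747 -0.0469  0.3392] F [0.51 1.   0.45] op 0.3 xang -65.0
tool delta /50mm [-0.025 -3.523  2.787]
```

View pics/s19z.png

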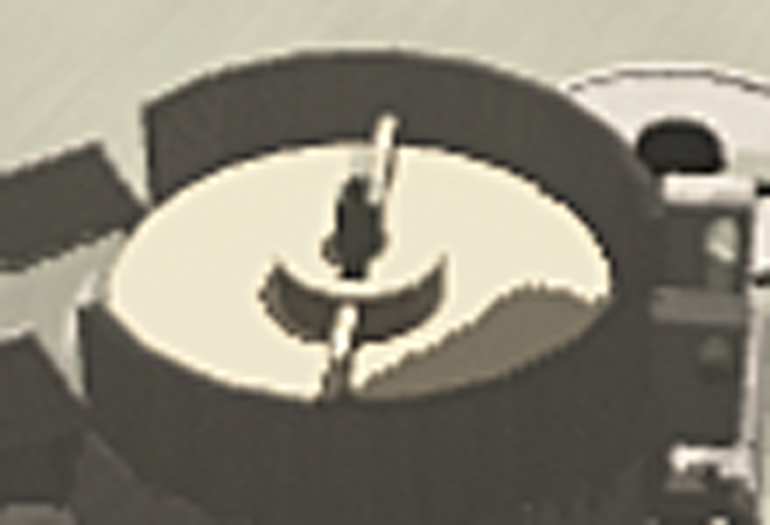

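View pics/t19z.png

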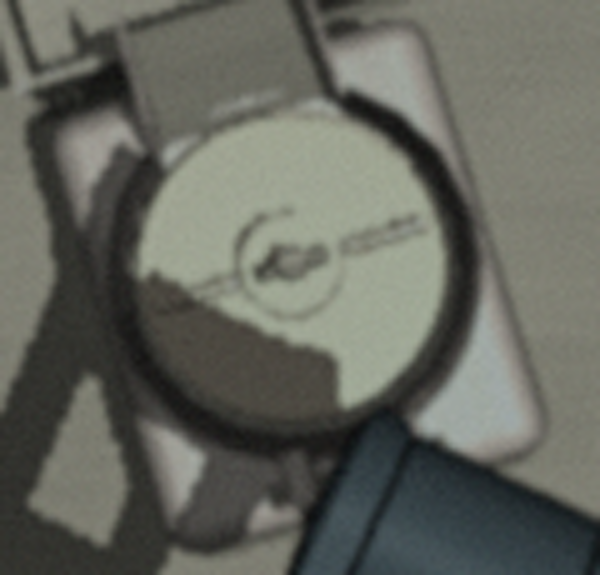

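The plate sits deep in the chamber, with the slots over the pin and the vane line at about 106°. I'll check the height and level by comparing the web's far rim with the projected rim circle for each height.

```bash
python3 - <<'E'
from h import *
from scipy.optimize import least_squares
def meas(n):
    f=np.load(n+'.npz'); g=f['frame'].astype(float).mean(2); P=[]
    for col in range(222,276,2):
        v=g[140:178,col]; th=135
        i=np.where((v[:-1]<th)&(v[1:]>=th)&(np.arange(140,177)>148))[0]
        if len(i): k=i[0]; P.append((col,140+k+(th-v[k])/(v[k+1]-v[k])))
    return f,np.array(P)
def rim(f,z,tx=0,ty=0):
    t=np.radians(np.arange(0,360,.5)); return np.array([proj(f,[C[0]+.092*np.cos(a),C[1]+.092*np.sin(a),z+tx*.092*np.cos(a)+ty*.092*np.sin(a)]) for a in t])
def fit(n):
    f,P=meas(n)
    def r(p,Q=P):
        R=rim(f,*p); far=R[R[:,1]<proj(f,[*C,p[0]])[1]]; far=far[far[:,0].argsort()]
        return np.interp(Q[:,0],far[:,0],far[:,1])-Q[:,1]
    s=least_squares(lambda q:r([q[0]]),[.22],loss='soft_l1',f_scale=.5)
    s3=least_squares(r,[.22,0,0],loss='soft_l1',f_scale=.5,diff_step=1e-3,x_scale=[.01,.02,.02])
    print(n,len(P),'level z',s.x.round(4),'rms',np.sqrt(np.mean(r([s.x[0]])**2)).round(2),'res',r([s.x[0]]).round(1),'tilt fit',s3.x.round(4))
for n in('side0','s13','s19'): fit(n)
E
```

```text
side0 27 level z [0.2366] rms 0.63 res [-0.1 -0.   0.2 -0.3 -0.1  0.  -0.1 -0.2  0.   0.  -0.1 -0.1 -0.1 -0.1
 -0.1 -0.   0.1 -0.  -0.   0.2 -0.   0.3  0.   0.1  0.8  3.  -0.8] tilt fit [ 0.2394 -0.0213  0.0267]
s13 23 level z [0.2259] rms 0.93 res [ 0.2  0.2  0.1  0.2  0.1 -1.3 -0.2  0.1  0.   0.3  4.2  0.2  0.2 -0.2
 -0.  -0.  -0.1 -0.2 -0.1 -0.3  0.  -0.2 -0.2] tilt fit [ 0.2249  0.0116 -0.0098]
s19 27 level z [0.2173] rms 0.84 res [-0.1 -0.   0.  -0.1 -0.1 -0.  -0.1 -0.1  0.1 -0.1 -0.1  0.   0.   1.
  4.1 -0.1  0.   0.2  0.   0.2 -0.2  0.1  0.1 -0.1 -0.  -0.6 -0.5] tilt fit [ 0.2137  0.0179 -0.0411]
```

```bash
python3 - <<'E'
from h import *
f=np.load('s19.npz'); Z=lambda u:((u-np.array([195,140]))*7).round(1)
for h in (0,.003,.009):
    t=np.radians(np.arange(0,360,2)); R=np.array([Z(proj(f,[C[0]+.03*np.cos(a),C[1]+.03*np.sin(a),.236+h])) for a in t])
    print(h,'hub top near',R[R[:,1].argmax()],'left',R[R[:,0].argmin()],'right',R[R[:,0].argmax()])
    for a in (106,):
        d=np.array([np.cos(np.radians(a)),np.sin(np.radians(a))])
        print('  vane near r31,85',[Z(proj(f,[*(C+r*d),.233+h])) for r in(.031,.085)],'far r85',Z(proj(f,[*(C-.085*d),.233+h])))
print('shaft top',Z(proj(f,[*C,.27])))
t=np.load('t19.npz')
# vane angle from top view zoom
for A,B in (((342,248),(425,225)),((160,305),(238,285))):
    p,q=[ray(t,(u/5+199.6,v/5+134.6),.233) for u,v in(A,B)]; print(np.degrees(np.arctan2(*(p-q)[1::-1])))
b=cv2.imread('pics/s19.png')[158:202,228:264]
cv2.imwrite('pics/s19y.png',cv2.resize(b,None,fx=13,fy=13,interpolation=cv2.INTER_CUBIC))
E
```

```text
0 hub top near [350.5 298.1] left [270.1 248.3] right [438.7 247.6]
  vane near r31,85 [array([341.3, 306.2]), array([316.6, 405. ])] far r85 [388.2 117.9]
0.003 hub top near [350.4 291.3] left [269.9 239.7] right [438.7 240.8]
  vane near r31,85 [array([341.1, 299.4]), array([316.4, 398.1])] far r85 [388.2 111.4]
0.009 hub top near [350.1 277.7] left [269.3 228. ] right [438.8 227.3]
  vane near r31,85 [array([340.8, 285.8]), array([316. , 384.4])] far r85 [388.1  98.2]
shaft top [353.1 168.4]
105.3743245823855
104.25972789394002
```

View pics/s19y.png

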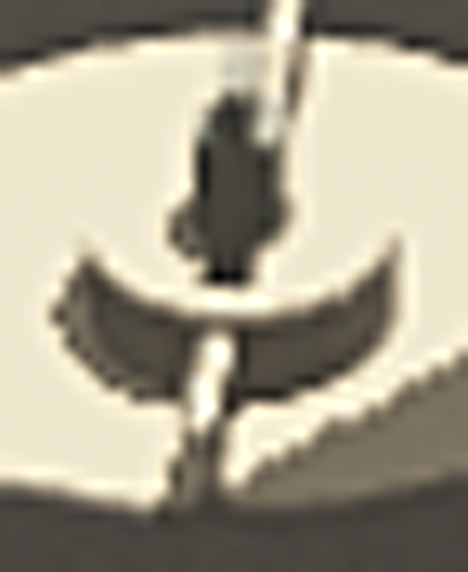

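Projected edges for "home" match the picture, in enlarged (x7) rows. The hub's near edge is at 297 against 298 predicted, the near vane top at 305 against 306, and the far vane tip at 115 against 118. A plate 3 mm high would give 291, 299 and 111. It is seated and level, and the arm is clear, so I'm handing in.

```bash
python3 - <<'E'
from h import *
o=ctrl.get_obs();print(o['time_s'],o['wrist_force'].round(2),np.abs(o['dq']).max()); ctrl.hand_in()
E
```

```text
17.575 [0.51 1.   0.45] 0.04991337940349115
the job is handed in; nothing more can be done
```

I turned the plate about 50° counter-clockwise by pushing the near vane with the shut fingertips until it dropped about 9 mm over the pin. I then straddled the shaft with the fingers part open and pressed the hub past the catch. The job was handed in at 17.6 s with the arm clear of everything; no verdict is reported.

**Last checks:**
- **Seating:** in the side view the hub edge and both vane ends lie within about 1.5 mm of where a seated, level plate should appear. The web dropped about 8.6 mm in the final press (9 mm expected).
- **Angle:** the vanes stand at about 105°. I could only measure the tang roughly (about 115°, give or take 12°), so the evidence for the slots being over the pin is that the plate dropped both steps.
- **Other objects:** nothing touched the disc, pusher or bottle, though I did not re-measure their positions.

**What disagreed:**
- **TCP height:** the real fingertips were about 42–47 mm above the reported TCP. A first push at the nominal height passed over the vane without touching it, so I worked from the pictures and the contact force instead.
- **Final press:** it stopped 6 mm below first contact rather than 9, at 18 N down with 8 N sideways. I did not explain this.
- **Tilt fit:** a rough fit to the web's far rim gave about 0.04 rad, right at the limit. The same fit gave about 0.03 rad for the plate at the start, so I took it as noise and relied on the edge positions.

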